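# Centre-punch the drill spot on a bracket blank

### The job

In the dairy lab a bracket for a milk analyser is about to be drilled. Draw the spring-loaded centre punch out of its leaning rest, stand it upright on the cross scribed on the clamped bracket blank and press it straight down until its hidden spring snaps; fire it nowhere else. Then lift it off and put it back fully home in the leaning rest, without hammering on the blank or disturbing the other things on the bench.

Things in the scene. Friction and masses are not known exactly. Their poses are not given: they have to be found in the camera images.
- punch_mid (a point): Centre of the round ribbed handle (26 mm diameter, 70 mm long, the place to grip) of the centre punch, a loose steel tool 166 mm long, 0.25 to 0.4 kg. z runs along the punch, away from its tip. The handle's free end is 35 mm above this point, the collar's underside 41 mm below, the tip 131 mm below. At the start the punch hangs in the leaning rest, leaning 35 degrees from vertical.
- punch_collar (a point): Point on the punch's axis at the underside of its collar (34 mm diameter, 6 mm thick), 41 mm below the handle's centre; axes as the punch. Below it a steel barrel of 22 mm diameter goes on 60 mm, tapering to 14 mm at its end; the 8 mm plunger sticks out 30 mm more.
- punch_tip (a point): The rounded tip of the punch's plunger (8 mm diameter), on the punch's axis; axes as the punch. It moves into the barrel as the plunger is pressed.
- plunger (a joint): How far the plunger is pushed into the punch (m): 0 out, 0.015 at its hard stop. The push needed climbs from 2 N to about 14 N at 0.005; past that the hidden spring snaps through and it falls to about 2 N at the stop. Fired once this passes 0.010. It springs back out when lifted. Grip the handle with 40 N or more.
- cross (a point): Centre of the cross (two black lines 34 mm long, 2.5 mm wide) scribed on the flat top of the grey bracket blank (160 x 110 x 6 mm), near a corner; the other corners have 16 mm holes. z points up out of the face, 30 mm above the bench. x runs along the long side; the blank's centre lies 56 mm towards -x and 34 mm towards -y.
- jig: Aluminium block 206 x 124 x 24 mm with the blank clamped flat on it, fixed to the bench. Origin at the centre of its underside, x along its long side, z up. Two strap clamps up to 50 mm above the bench hold the middles of the blank's short sides.
- rest_sleeve: The rest's sleeve: a grey tube 50 mm long, 38 mm outside, 26 mm bore, open at both ends, fixed between two 80 mm high cheeks on a dark foot 140 x 110 mm. Origin at the centre of its lower end; z along the tube, out of the mouth, leaning 35 degrees from vertical to the robot's right (-y, give or take 0.55 rad); its y axis is level.
- rest_mouth (a point): Centre of the sleeve's upper mouth, 50 mm from its lower end and 100 mm above the bench; axes as the sleeve. The punch is home when its collar lies on this mouth.
- sample_jar: Bystander: white sample jar with a blue lid, 64 mm diameter, 75 mm high, origin at its underside. Leave alone.
- steel_cup: Bystander: steel cup, 68 mm diameter, 85 mm high, origin at its underside. Leave alone.
- milk_bottle: Bystander: white bottle with a red cap, 76 mm diameter, 190 mm high, origin at its underside. Leave alone.
- hammer: Bystander: hammer lying on the bench along its x axis. Not needed; leave alone.
- punch: The punch as a whole; its origin and axes are those of point punch_collar.
Not all that is in view belongs to the job. What is shaped like the punch but green is not meant. Of the things that look like the jig, take the one that is nearest to the robot's base at the start.

How it is judged:
On the way, in this order (a step that is already met when the one before it is completed fails the run):
1. the punch is drawn right out of the sleeve ((z of punch_tip in the frame of rest_sleeve above 0.052 m or distance between punch_collar and rest_mouth above 0.12 m)), for 0.1 s.
2. the punch, upright within 10 degrees with its tip within 5 mm of the cross, is pressed until it snaps (value of joint plunger above 0.01 m and horizontal distance between punch_tip and cross below 0.005 m and z of punch_tip in the frame of cross below 0.004 m and angle between punch_collar's own z axis and vertical below 0.175 rad and contact force between punch and jig above 0.5 N), for 0.04 s.
3. the punch is lifted off the blank and its plunger is out again (value of joint plunger below 0.003 m and z of punch_tip in the frame of cross above 0.015 m), for 0.1 s.
At the end, for the whole second after the job is handed in: The punch is home in the leaning rest and at rest: the centre of its collar's underside within 8 mm of the centre of the sleeve's mouth, its axis within 8 degrees of the sleeve's, its plunger out (under 3 mm), and no bystander moved by 20 mm or more (distance between punch_collar and rest_mouth below 0.008 m and angle between the z axis of punch_mid and the z axis of rest_sleeve, either way round below 0.14 rad and value of joint plunger below 0.003 m and linear speed of punch below 0.02 m/s and distance of each of sample_jar, steel_cup, milk_bottle, hammer from where it was at the start of the episode below 0.02 m); the robot touches nothing.
It fails at once if the punch is fired (plunger pushed in over 8 mm) away from the cross (8 mm or more) (value of joint plunger above 0.008 m and distance between punch_tip and cross above 0.008 m).
It fails at once if the blank or its jig is hammered with the punch (over 60 N) (contact force between punch and jig above 60 N).
It fails at once if a bystander is moved by more than 30 mm (distance of any of sample_jar, steel_cup, milk_bottle, hammer from where it was at the start of the episode above 0.03 m).
It also fails if it takes over 64 s, if anything falls off the work surface, if the arm or the gripper's body presses on something with over 40 N, if the wrist force passes 120 N, or if a joint passes its speed limit or range.

### The arm

A 6-joint arm with a two-finger parallel gripper is mounted at the origin on the work surface. World frame = base frame: x ahead of the robot, y to its left, z up, the work surface at z = 0. Lengths are in m, angles in rad, forces in N, time in s.
With the tool pointing down it reaches from about 0.35 to 1 m from the base axis. Payload 7.1 kg.
Tool frame: the origin (TCP) lies between the finger pads; the fingertips stand 22 mm ahead of it and the grasp point (between the pads) lies 3 mm ahead of it; z points along the fingers, y is the line along which they close (so a half turn about z gives the same grasp; the last joint's range is limited). The gripper opens to 85 mm and grips with 20 to 120 N. Pads are 22 mm wide; open, the fingers measure 114 mm over their backs; the gripper's body (76 mm by 85 mm) begins 54 mm behind the grasp point. The pads swing forward as they close: fully open they stand 13 mm farther back than shut.
Start: joints at [-1.156, 0.423, 1.63, -0, 1.089, -0.019], TCP at [0.263, -0.567, 0.253] pointing down, gripper open.
Joint ranges: [-3, 3], [-0.9, 2.11], [0.09, 2.58], [-1.31, 4.45], [0.11, 2.69], [-2.54, 2.54]. Speed limits (rad/s): [2.39, 2.39, 3.01, 3.14, 3.14, 3.14].

### API

Orientations are given as [roll, pitch, yaw] about the fixed x, y, z axes, in that order (R = Rz(yaw) Ry(pitch) Rx(roll)).
In Python, from plant import robot gives the robot as it stands. The module is installed in compiled form; this text tells all that it offers.
- The arm moves only by the tool send_rows, never from a script. Its argument "deltas" is a list of rows, each an object with "jaw": the opening, from 0 (shut) to 1 (fully open); "xyz": the shift along the tool's x, y, z in m, a list of three; "roll": the turn about the tool's z in rad. A call has 1 to 12 rows; each row shifts and turns the commanded pose from where the row before left it, along the tool's axes as they then stand; what a row does not reach is not made up. A row lasts 1/10 s, in which the tool goes at most 50 mm and 8.59 degrees, less where a joint would pass 70% of its speed; a pose out of reach is approached as far as the arm can. A call with a gripper value outside its range is refused whole. The fingers move at their own pace and stop on an object; "force" is the grip in N (left out, the last holds). Time passes only in rows, so rows that do not move let the fingers close. It gives the time, the measured TCP pose, the force, the opening and the grip force at its end, in the units of the state.
- robot.get_obs(): the state, without advancing time (a new reading comes with each control period).
- robot.capture(name): name is "side" or "top"; returns a dict with "frame" (384x512x3 uint8, red, green, blue), "vertical_fov" (degrees; the focal length in pixels is half the picture's height over the tangent of half this angle, whatever the lens; pixels are square), "cx", "cy" (the principal point, pixels), "R" (3x3) and "t" (3): a world point X has camera coordinates R X + t. Camera axes: x right, y down, z forward; pixel columns grow to the right and rows downward; lengths in m; the calibration is good to about 2 mm. A picture is of the moment at which its call begins. There is no depth.
- robot.finish_job(): hands the job in; it is judged then, once.
The state is a dict: "clock": time; "joints": joint angles; "dq": joint speeds; "joint_torque": joint torques, N m; "tcp_pos": TCP position; "eef_rot": TCP orientation; "force": force on the tool from outside, world axes, zero at the start; "moment": the same for the moment, N m; "gripper_width": finger opening in m; "grasp_force": force on a finger pad.
Only numpy, scipy, OpenCV 4.12 (cv2) and the standard library are available. Lean on these libraries where they do the work, as an engineer would, in place of code of your own. Each camera call takes 0.05 s, during which the arm holds its last target. There are 200 camera calls.

## Working session

There is one attempt and no reset: what is moved stays moved. The work goes in short steps, Python scripts to look and compute and a tool call to move; the robot and the scene stay as the last step left them, time stands still between calls to the robot, and variables do not carry over. Pictures are saved under pics/ and viewed, at most 10 in all, crops included, and the job is handed in when it is done.

Besides the shell and the picture viewer there is one more tool, called after ">>>" by a JSON object that holds its "method" and its "body", one argument or row to a line. send_rows: Moves the arm, as the interface text tells. Its arguments: {"type":"object","properties":{"deltas":{"type":"array","items":{"type":"object","properties":{"jaw":{"type":"number"},"xyz":{"type":"array","items":{"type":"number"}},"roll":{"type":"number"}}}},"force":{"type":"number"}},"required":["deltas"]}

```bash
mkdir -p pics; python3 - <<'E'
from plant import robot
import cv2,numpy as np
o=robot.get_obs();print({k:np.round(v,3).tolist() for k,v in o.items()})
for n in("side","top"):
    c=robot.capture(n);cv2.imwrite(f"pics/{n}0.png",c["frame"][:,:,::-1]);print(n,c["vertical_fov"],c["cx"],c["cy"],np.round(c["R"],4).tolist(),np.round(c["t"],4).tolist(), (-c["R"].T@c["t"]).round(3))
E
```

```text
{'clock': 0.0, 'joints': [-1.156, 0.424, 1.631, -0.0, 1.089, -0.019], 'dq': [-0.002, 0.001, 0.001, -0.0, -0.003, -0.0], 'joint_torque': [0.002, -55.738, -28.174, 0.0, 0.007, 0.0], 'tcp_pos': [0.262, -0.567, 0.253], 'eef_rot': [-3.14, 0.0, 0.434], 'force': [-0.286, 0.86, 0.001], 'moment': [0.05, -0.01, 0.01], 'grasp_force': 0.0, 'gripper_width': 0.085}
side 52.21854713238765 255.2748963287176 191.1838613381108 [[-0.9964, -0.0844, 0.0016], [-0.0543, 0.6265, -0.7775], [0.0646, -0.7748, -0.6289]] [0.5611, 0.1576, 1.2384] [0.488 0.908 0.9  ]
top 54.73860185860006 253.442394054911 195.7646332615613 [[0.0252, -0.9997, 0.0046], [-0.9954, -0.0255, -0.0923], [0.0924, -0.0023, -0.9957]] [-0.0736, 0.576, 1.5013] [ 0.437 -0.055  1.548]
```

View pics/side0.png

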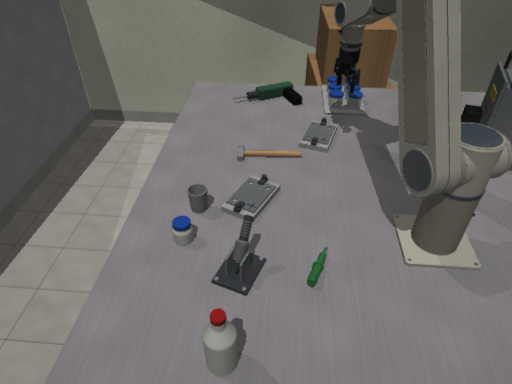

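View pics/top0.png

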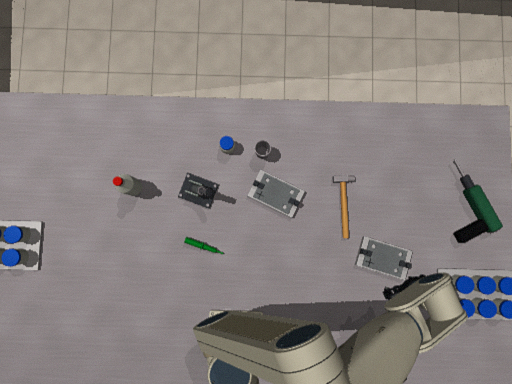

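Side view: rest and punch at about (240,255), jigs at (252,197) and (320,134), and the green decoy at (317,268). Top view: rest at (199,190), jigs at (277,193) and (384,258). I'll enlarge the relevant regions.

```bash
cat > h.py <<'E'
from plant import robot
import cv2,numpy as np
def cap(n):
    return robot.capture(n)
def ray(c,u,v):
    f=c["frame"].shape[0]/2/np.tan(np.radians(c["vertical_fov"])/2)
    R=np.array(c["R"]);d=R.T@np.array([(u-c["cx"])/f,(v-c["cy"])/f,1]);return -R.T@np.array(c["t"]),d/np.linalg.norm(d)
def onz(c,u,v,z):
    o,d=ray(c,u,v);return o+d*(z-o[2])/d[2]
def proj(c,X):
    f=c["frame"].shape[0]/2/np.tan(np.radians(c["vertical_fov"])/2)
    p=np.array(c["R"])@np.array(X)+np.array(c["t"]);return np.array([c["cx"]+f*p[0]/p[2],c["cy"]+f*p[1]/p[2]])
def tri(c1,p1,c2,p2):
    o1,d1=ray(c1,*p1);o2,d2=ray(c2,*p2)
    s=np.linalg.lstsq(np.c_[d1,-d2],o2-o1,rcond=None)[0];a=o1+s[0]*d1;b=o2+s[1]*d2
    return (a+b)/2,np.linalg.norm(a-b)
def crop(c,x,y,w,h,k):
    return cv2.resize(np.ascontiguousarray(c["frame"][y:y+h,x:x+w,::-1]),None,fx=k,fy=k,interpolation=cv2.INTER_CUBIC)
E
python3 - <<'E'
from h import *
s=cap("side");t=cap("top")
print(onz(t,277,193,.03),onz(t,384,258,.03))
a=crop(t,170,160,140,70,5.7);b=crop(s,180,165,140,130,4)
cv2.imwrite("pics/t1.png",a);cv2.imwrite("pics/s1.png",b)
E
```

```text
[ 0.59133177 -0.15559094  0.03      ] [ 0.33760582 -0.59459503  0.03      ]
```

View pics/t1.png

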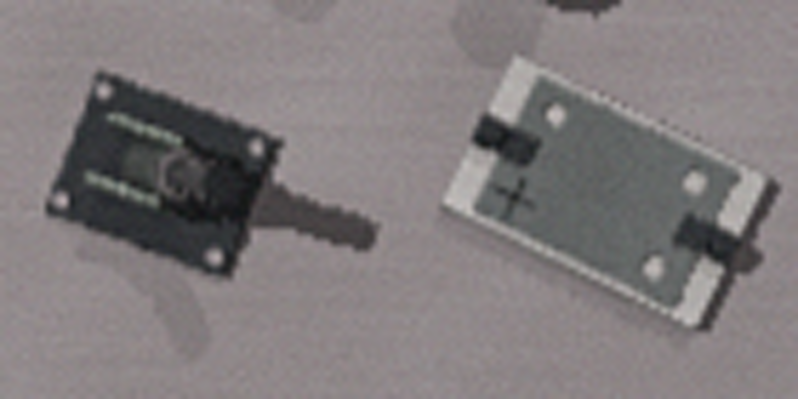

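View pics/s1.png

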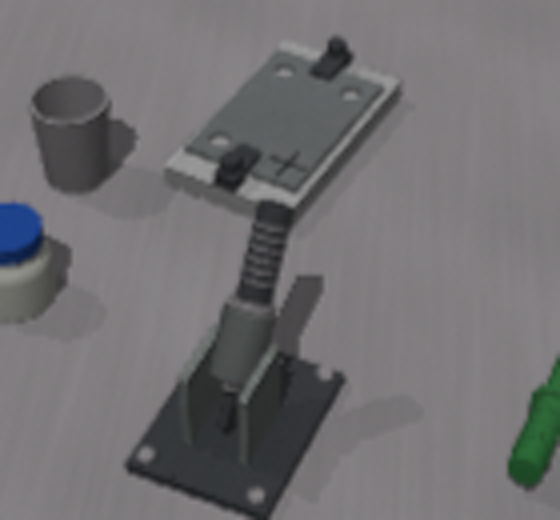

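Top crop: the cross is at about (514,198) in the crop, with the foot corners around the rest at left. Side crop: the cross is at (290,165), and the punch axis runs from the handle end (275,210) to the sleeve bottom (231,378). Next I'll compute positions and brighten the top view of the rest.

```bash
python3 - <<'E'
from h import *
s=cap("side");t=cap("top")
T=lambda x,y:((x+.5)/5.7-.5+170,(y+.5)/5.7-.5+160)
S=lambda x,y:((x+.5)/4-.5+180,(y+.5)/4-.5+165)
print("cross",tri(s,S(290,165),t,T(514,198)),onz(t,*T(514,198),.03),onz(s,*S(290,165),.03))
C=[onz(t,*T(*p),.01) for p in((100,70),(282,143),(232,278),(46,210))]
C=np.array(C);print(C.round(4),C.mean(0),[np.linalg.norm(C[i]-C[i-1]).round(3) for i in range(4)])
d=(C[1]-C[0]+C[2]-C[3]);print("lean yaw",np.arctan2(d[1],d[0]))
Cs=np.array([onz(s,*S(*p),.01) for p in((128,466),(266,518),(344,376))]);print(Cs.round(4),(Cs[0]+Cs[2])/2)
a=crop(t,180,168,42,42,14)
a=np.clip(255*(a/255.)**.5,0,255).astype(np.uint8);cv2.imwrite("pics/t2.png",a)
E
```

```text
cross (array([ 0.58251362, -0.08480579,  0.03011209]), np.float64(0.003015249519550621)) [ 0.58403917 -0.08479723  0.03      ] [ 0.58100951 -0.08478126  0.03      ]
[[0.6726 0.2211 0.01  ]
 [0.6221 0.0857 0.01  ]
 [0.5222 0.1187 0.01  ]
 [0.5684 0.2562 0.01  ]] [0.59634213 0.17041597 0.01      ] [np.float64(0.11), np.float64(0.145), np.float64(0.105), np.float64(0.145)]
lean yaw -1.9115403163295897
[[0.6676 0.2228 0.01  ]
 [0.5663 0.2582 0.01  ]
 [0.5214 0.1269 0.01  ]] [0.59449036 0.17481727 0.01      ]
```

View pics/t2.png

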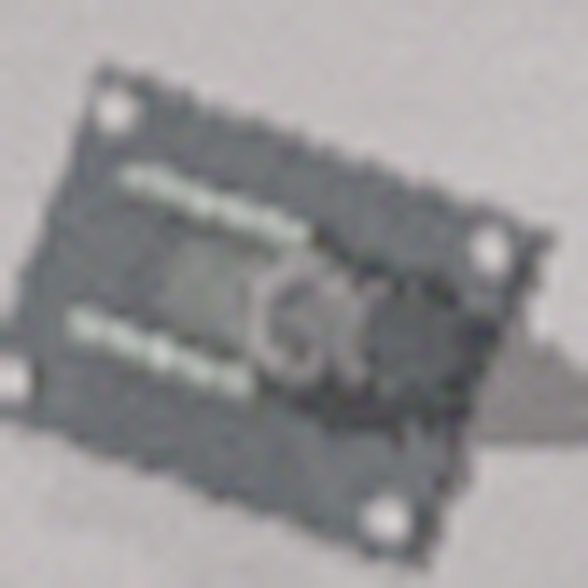

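```bash
python3 - <<'E'
from h import *
s=cap("side");t=cap("top")
T=lambda x,y:((x+.5)/14-.5+180,(y+.5)/14-.5+168)
S=lambda x,y:((x+.5)/4-.5+180,(y+.5)/4-.5+165)
iT=lambda p:((p+.5-np.array([180,168]))*14-.5).round(0)
iS=lambda p:((p+.5-np.array([180,165]))*4-.5).round(0)
E=onz(s,*S(275,210),.1623);M=onz(s,*S(250.5,303),.1);B=onz(s,*S(231,378),.059)
print("side E,M,B",E,M,B,np.linalg.norm(E-M),np.arctan2(*(E-B)[1::-1]))
print("top E",onz(t,*T(440,352),.1623),"tri",tri(s,S(275,210),t,T(440,352)))
m=onz(t,*T(280,307),.08);n=onz(t,*T(97,247),.08);print("cheek mid",m,n,np.arctan2(*(m-n)[1::-1]))
for yaw in(-1.91,-1.93):
  d=np.array([np.sin(.611)*np.cos(yaw),np.sin(.611)*np.sin(yaw),np.cos(.611)])
  print(yaw,[ (k,iS(proj(s,M+k*d)).tolist(),iT(proj(t,M+k*d)).tolist()) for k in(-.05,0,.006,.076)])
E
```

```text
side E,M,B [0.57287737 0.11418537 0.1623    ] [0.58780958 0.14430035 0.1       ] [0.59860367 0.17850826 0.059     ] 0.07078963826163286 -1.9512644771702314
top E [0.57270313 0.10106291 0.1623    ] tri (array([0.57397064, 0.10231531, 0.15124923]), np.float64(0.0003626933268708074))
cheek mid [0.59246953 0.15625838 0.08      ] [0.6082936  0.20893637 0.08      ] -1.8626132455449484
-1.91 [(-0.05, [234.0, 370.0], [238.0, 297.0]), (0, [250.0, 303.0], [312.0, 317.0]), (0.006, [252.0, 295.0], [321.0, 319.0]), (0.076, [276.0, 199.0], [432.0, 350.0])]
-1.93 [(-0.05, [233.0, 370.0], [239.0, 295.0]), (0, [250.0, 303.0], [312.0, 317.0]), (0.006, [253.0, 295.0], [321.0, 320.0]), (0.076, [277.0, 200.0], [431.0, 353.0])]
```

Jig 1 is nearest (0.61 m against 0.68 m). The cross is at about (0.582,-0.085,0.03), the mouth at about (0.588,0.142,0.1), and the lean yaw is about -1.92. I'll turn the tool so the fingers close across the lean plane, then go above the handle.

>>> {"method": "send_rows", "body": {
  "deltas": [
    {"jaw": 1,"xyz": [0,0,0],"roll": -0.131},
    {"jaw": 1,"xyz": [0,0,0],"roll": -0.131},
    {"jaw": 1,"xyz": [0,0,0],"roll": -0.131},
    {"jaw": 1,"xyz": [0,0,0],"roll": -0.131},
    {"jaw": 1,"xyz": [0,0,0],"roll": -0.131},
    {"jaw": 1,"xyz": [0,0,0],"roll": -0.131},
    {"jaw": 1,"xyz": [0.04,0,0],"roll": 0},
    {"jaw": 1,"xyz": [0.04,0,0],"roll": 0},
    {"jaw": 1,"xyz": [0.04,0,0],"roll": 0},
    {"jaw": 1,"xyz": [0.04,0,0],"roll": 0}
  ],
  "force": 40
}}

```text
clock: 1.4
tcp_pos: [0.3179, -0.4155, 0.2533]
eef_rot: [3.141, -0.0, 1.219]
force: [1.2, 0.8, -0.6]
gripper_width: 0.0854
grasp_force: 0.0
```

>>> {"method": "send_rows", "body": {
  "deltas": [
    {"jaw": 1,"xyz": [0.045,0.0052,0],"roll": 0},
    {"jaw": 1,"xyz": [0.045,0.0052,0],"roll": 0},
    {"jaw": 1,"xyz": [0.045,0.0052,0],"roll": 0},
    {"jaw": 1,"xyz": [0.045,0.0052,0],"roll": 0},
    {"jaw": 1,"xyz": [0.045,0.0052,0],"roll": 0},
    {"jaw": 1,"xyz": [0.045,0.0052,0],"roll": 0},
    {"jaw": 1,"xyz": [0.045,0.0052,0],"roll": 0},
    {"jaw": 1,"xyz": [0.045,0.0052,0],"roll": 0},
    {"jaw": 1,"xyz": [0.045,0.0052,0],"roll": 0},
    {"jaw": 1,"xyz": [0.045,0.0052,0],"roll": 0},
    {"jaw": 1,"xyz": [0.045,0.0052,0],"roll": 0},
    {"jaw": 1,"xyz": [0.045,0.0052,0],"roll": 0}
  ]
}}

```text
clock: 2.6
tcp_pos: [0.5626, 0.0707, 0.2535]
eef_rot: [3.141, -0.0, 1.22]
force: [1.0, -1.1, 0.0]
gripper_width: 0.0857
grasp_force: 0.0
```

```bash
python3 - <<'E'
from h import *
o=robot.get_obs();p=np.array(o["tcp_pos"]);print(p,o["joints"])
s=cap("side");t=cap("top")
a=crop(s,200,140,100,150,4);b=crop(t,160,120,100,150,4)
for c,im,x,y in((s,a,200,140),(t,b,160,120)):
  for q in(p,p+[0,0,-.022],[.573,.101,.162],[.58,.12,.1336]):
    u=((proj(c,q)+.5-[x,y])*4-.5).astype(int);cv2.circle(im,u.tolist(),3,(0,0,255),-1)
cv2.imwrite("pics/m1.png",np.hstack([a,b])[:600])
E
```

```text
[0.56263997 0.07070061 0.25350471] [ 1.04044799e-01  3.38263547e-01  1.76012240e+00 -6.60884997e-05
  1.04274659e+00  4.54830945e-01]
```

View pics/m1.png

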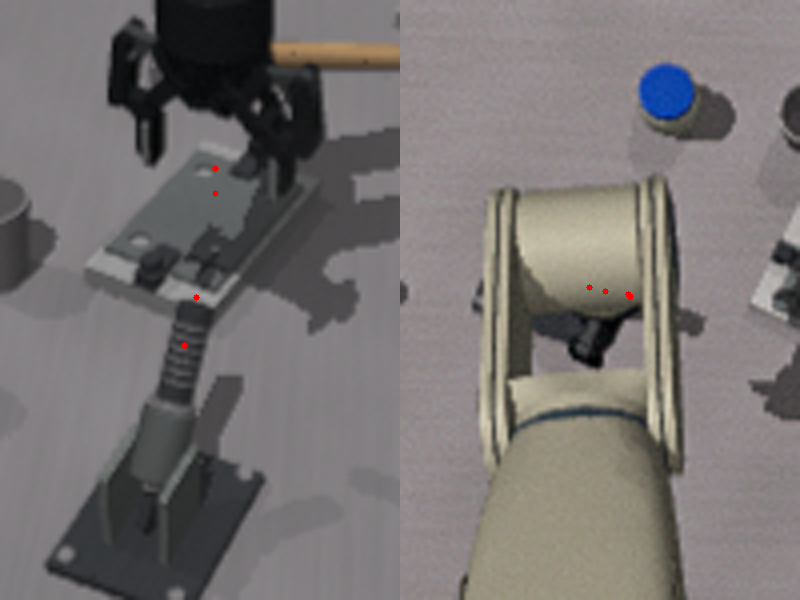

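Side view: the gripper hangs above the rest, and the handle end at (194,308) lies about 3 px below my estimate. I'll shift the target 3 mm towards +y, descend and grip.

>>> {"method": "send_rows", "body": {
  "deltas": [
    {"jaw": 1,"xyz": [0.026,0,0],"roll": 0},
    {"jaw": 1,"xyz": [0.025,-0.001,0],"roll": 0},
    {"jaw": 1,"xyz": [0,0,0.028],"roll": 0},
    {"jaw": 1,"xyz": [0,0,0.028],"roll": 0},
    {"jaw": 1,"xyz": [0,0,0.028],"roll": 0},
    {"jaw": 1,"xyz": [0,0,0.028],"roll": 0},
    {"jaw": 1,"xyz": [0,0,0],"roll": 0}
  ]
}}

```text
clock: 3.4
tcp_pos: [0.5759, 0.1161, 0.1379]
eef_rot: [-3.135, 0.004, 1.219]
force: [-0.3, 0.3, -0.3]
gripper_width: 0.0856
grasp_force: 0.0
```

```bash
python3 - <<'E'
from h import *
s=cap("side");t=cap("top")
a=crop(s,200,160,100,130,4);b=crop(t,160,150,100,130,4)
cv2.imwrite("pics/m2.png",np.hstack([a,b]))
E
```

```text
(no output)
```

View pics/m2.png

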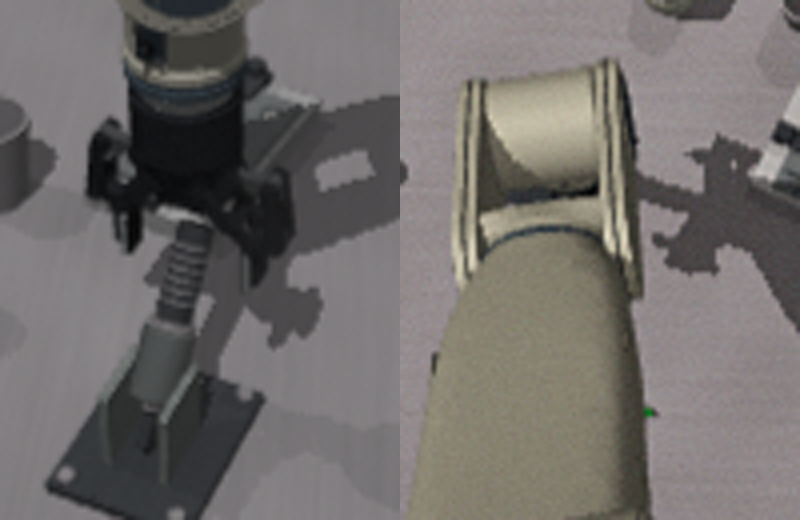

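Side view: the handle stands centred between the open fingers. I'll close.

>>> {"method": "send_rows", "body": {
  "deltas": [
    {"jaw": 0.2,"xyz": [0,0,0],"roll": 0},
    {"jaw": 0.2,"xyz": [0,0,0],"roll": 0},
    {"jaw": 0.2,"xyz": [0,0,0],"roll": 0},
    {"jaw": 0.2,"xyz": [0,0,0],"roll": 0},
    {"jaw": 0.2,"xyz": [0,0,0],"roll": 0}
  ],
  "force": 45
}}

```text
clock: 4.0
tcp_pos: [0.5781, 0.1171, 0.1419]
eef_rot: [-3.141, 0.0, 1.22]
force: [-4.9, -0.2, 7.1]
gripper_width: 0.0251
grasp_force: 42.9
```

>>> {"method": "send_rows", "body": {
  "deltas": [
    {"jaw": 0.2,"xyz": [-0.006,0,-0.0082],"roll": 0},
    {"jaw": 0.2,"xyz": [-0.006,0,-0.0082],"roll": 0},
    {"jaw": 0.2,"xyz": [-0.006,0,-0.0082],"roll": 0},
    {"jaw": 0.2,"xyz": [-0.006,0,-0.0082],"roll": 0},
    {"jaw": 0.2,"xyz": [-0.006,0,-0.0082],"roll": 0},
    {"jaw": 0.2,"xyz": [-0.006,0,-0.0082],"roll": 0},
    {"jaw": 0.2,"xyz": [-0.006,0,-0.0082],"roll": 0},
    {"jaw": 0.2,"xyz": [0,0,0],"roll": 0}
  ]
}}

```text
clock: 4.8
tcp_pos: [0.5648, 0.0765, 0.2002]
eef_rot: [3.139, -0.0, 1.219]
force: [-0.6, 0.5, -2.5]
gripper_width: 0.0249
grasp_force: 44.0
```

```bash
python3 - <<'E'
from h import *
o=robot.get_obs();print(o["force"],o["moment"])
s=cap("side");t=cap("top")
a=crop(s,200,140,100,150,4)
cv2.imwrite("pics/m3.png",a)
E
```

```text
[-0.5931075   0.48972389 -2.51953717] [-0.05452406  0.00029924 -0.01376074]
```

View pics/m3.png

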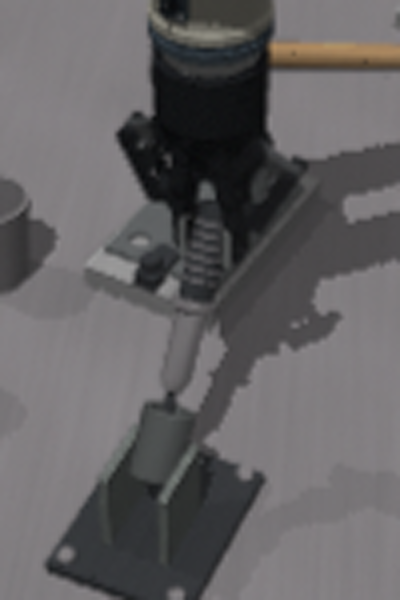

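Side view: the punch is drawn about 70 mm with its plunger still in the mouth (168,402), leaning as before. I'll swing the handle in an arc so the rim pivots the punch upright in the pads.

>>> {"method": "send_rows", "body": {
  "deltas": [
    {"jaw": 0.2,"xyz": [0.0085,0,-0.0053],"roll": 0},
    {"jaw": 0.2,"xyz": [0.0085,0,-0.0053],"roll": 0},
    {"jaw": 0.2,"xyz": [0.0085,0,-0.0053],"roll": 0},
    {"jaw": 0.2,"xyz": [0.0085,0,-0.0053],"roll": 0},
    {"jaw": 0.2,"xyz": [0.0113,0,-0.0022],"roll": 0},
    {"jaw": 0.2,"xyz": [0.0113,0,-0.0022],"roll": 0},
    {"jaw": 0.2,"xyz": [0.0113,0,-0.0022],"roll": 0},
    {"jaw": 0.2,"xyz": [0.0113,0,-0.0022],"roll": 0},
    {"jaw": 0.2,"xyz": [0,0,0],"roll": 0},
    {"jaw": 0.2,"xyz": [0,0,0],"roll": 0}
  ]
}}

```text
clock: 5.9
tcp_pos: [0.5916, 0.1526, 0.2288]
eef_rot: [3.141, -0.001, 1.22]
force: [-1.4, -2.1, -1.2]
gripper_width: 0.0251
grasp_force: 44.8
```

```bash
python3 - <<'E'
from h import *
o=robot.get_obs();print(o["tcp_pos"],o["force"],o["moment"])
s=cap("side")
a=crop(s,190,110,100,150,4);b=crop(cap("top"),160,130,100,150,4)
cv2.imwrite("pics/m4.png",np.hstack([a,b]))
E
```

```text
[0.59161478 0.15256687 0.22882825] [-1.39348711 -2.06378435 -1.20172723] [-0.31474951  0.26629501  0.00682319]
```

>>> {"method": "send_rows", "body": {
  "deltas": [
    {"jaw": 0.2,"xyz": [0,0,-0.01],"roll": 0},
    {"jaw": 0.2,"xyz": [0,0,-0.015],"roll": 0},
    {"jaw": 0.2,"xyz": [0,0,-0.02],"roll": 0},
    {"jaw": 0.2,"xyz": [0,0,-0.02],"roll": 0},
    {"jaw": 0.2,"xyz": [0,0,0],"roll": 0},
    {"jaw": 0.2,"xyz": [0,0,0],"roll": 0},
    {"jaw": 0.2,"xyz": [0,0,0],"roll": 0}
  ]
}}

```text
clock: 6.7
tcp_pos: [0.5909, 0.1518, 0.2931]
eef_rot: [-3.141, 0.0, 1.22]
force: [-0.4, 0.4, -2.5]
gripper_width: 0.0249
grasp_force: 44.8
```

```bash
python3 - <<'E'
from h import *
o=robot.get_obs();print(o["tcp_pos"],o["force"],o["moment"])
p=np.array(o["tcp_pos"])
s=cap("side")
a=crop(s,190,90,100,150,4);b=crop(cap("top"),160,130,100,150,4)
for k in(.095,.121+.02):
  u=((proj(s,p+[0,0,-k])+.5-[190,90])*4-.5).astype(int);cv2.circle(a,u.tolist(),2,(0,0,255),-1)
cv2.imwrite("pics/m5.png",np.hstack([a,b]))
E
```

```text
[0.59090222 0.15181383 0.29306008] [-0.38857507  0.44270183 -2.47010554] [-0.0242957   0.01349992 -0.00853338]
```

View pics/m5.png

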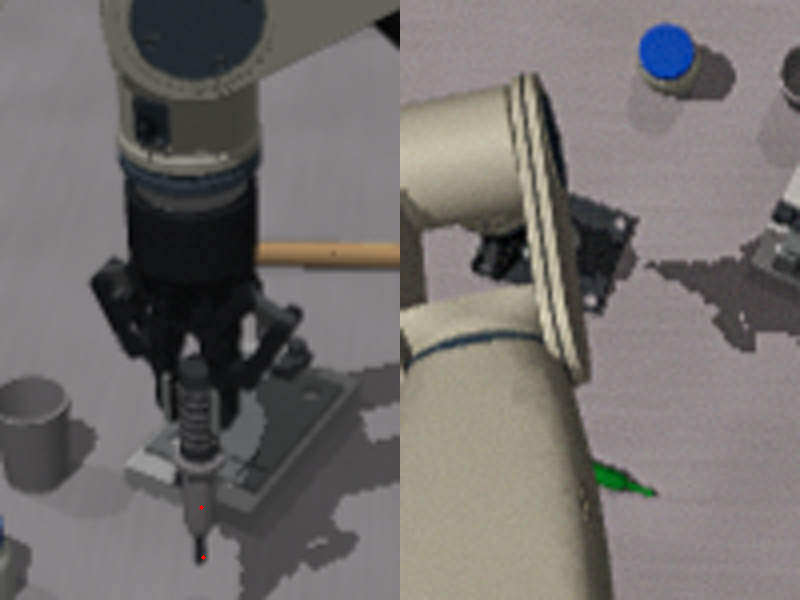

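Side view: the punch hangs clear of the sleeve and nearly upright, with its tip at crop (199,562), predicted (203,558). I'll check the remaining tilt by foreshortening and by averaging the moment.

```bash
python3 - <<'E'
from h import *
M=[];F=[]
for i in range(16):
    s=cap("side");o=robot.get_obs();M.append(o["moment"]);F.append(o["force"])
M=np.array(M);F=np.array(F);print("M",M.mean(0),M.std(0)/4,"F",F.mean(0))
p=np.array(o["tcp_pos"]);print(p)
I=lambda X:((proj(s,X)+.5-[190,90])*4-.5).round(0)
g=p-[0,0,.003]
for th in(-10,-5,0,5,10,15):
    a=np.radians(th);d=np.array([.344*np.sin(-a),.939*np.sin(-a),np.cos(a)]) # th>0: leans as in rest
    print(th,[I(g+k*d).tolist() for k in(.0285,-.0475,-.0975-.01,-.1375)])
g=cv2.cvtColor(s["frame"],cv2.COLOR_RGB2GRAY)
print(g[176:234,238:241].tolist())
E
```

```text
M [ 0.0015482   0.01066197 -0.00494135] [0.00898945 0.00736826 0.00585618] F [ 0.03208896  0.06560223 -2.50503841]
[0.59138354 0.15193845 0.29376661]
-10 [[193.0, 366.0], [205.0, 447.0], [214.0, 505.0], [218.0, 532.0]]
-5 [[195.0, 364.0], [202.0, 451.0], [208.0, 514.0], [210.0, 544.0]]
0 [[196.0, 361.0], [199.0, 455.0], [201.0, 524.0], [203.0, 556.0]]
5 [[198.0, 359.0], [196.0, 459.0], [195.0, 532.0], [194.0, 567.0]]
10 [[200.0, 357.0], [193.0, 462.0], [189.0, 540.0], [186.0, 577.0]]
15 [[202.0, 356.0], [191.0, 465.0], [182.0, 546.0], [178.0, 585.0]]
[[125, 77, 18], [114, 81, 20], [65, 43, 18], [37, 34, 27], [50, 48, 40], [53, 52, 50], [53, 53, 52], [49, 48, 48], [36, 39, 34], [36, 34, 33], [35, 35, 33], [46, 41, 45], [61, 53, 59], [46, 52, 47], [51, 54, 53], [64, 69, 68], [43, 35, 39], [60, 52, 60], [63, 60, 49], [52, 44, 45], [69, 54, 56], [50, 44, 40], [59, 53, 47], [62, 67, 55], [58, 47, 44], [77, 61, 56], [45, 42, 40], [35, 34, 33], [36, 36, 34], [77, 66, 65], [117, 104, 101], [96, 104, 98], [72, 72, 72], [48, 50, 49], [62, 64, 60], [81, 82, 78], [81, 81, 78], [81, 81, 77], [81, 81, 76], [81, 81, 77], [79, 80, 76], [79, 79, 76], [79, 78, 75], [78, 78, 74], [78, 77, 74], [77, 77, 73], [75, 72, 66], [71, 57, 49], [77, 35, 47], [74, 31, 45], [76, 37, 48], [76, 37, 48], [76, 38, 49], [75, 37, 52], [96, 65, 72], [129, 112, 108], [133, 132, 132], [134, 133, 132]]
```

Upright within about 3°. Now I'll move over the cross and hover.

>>> {"method": "send_rows", "body": {
  "deltas": [
    {"jaw": 0.2,"xyz": [-0.029,0.009,0],"roll": 0},
    {"jaw": 0.2,"xyz": [-0.029,0.009,0],"roll": 0},
    {"jaw": 0.2,"xyz": [-0.029,0.009,0],"roll": 0},
    {"jaw": 0.2,"xyz": [-0.029,0.009,0],"roll": 0},
    {"jaw": 0.2,"xyz": [-0.029,0.009,0],"roll": 0},
    {"jaw": 0.2,"xyz": [-0.029,0.009,0],"roll": 0},
    {"jaw": 0.2,"xyz": [-0.029,0.009,0],"roll": 0},
    {"jaw": 0.2,"xyz": [-0.029,0.009,0],"roll": 0},
    {"jaw": 0.2,"xyz": [0,0,0.035],"roll": 0},
    {"jaw": 0.2,"xyz": [0,0,0.035],"roll": 0},
    {"jaw": 0.2,"xyz": [0,0,0.035],"roll": 0},
    {"jaw": 0.2,"xyz": [0,0,0],"roll": 0}
  ],
  "force": 60
}}

```text
clock: 8.8
tcp_pos: [0.576, -0.0902, 0.1844]
eef_rot: [-3.133, 0.002, 1.22]
force: [-0.9, 0.4, -2.4]
gripper_width: 0.0247
grasp_force: 59.5
```

```bash
python3 - <<'E'
from h import *
s=cap("side");o=robot.get_obs();p=np.array(o["tcp_pos"]);print(p)
g=cv2.cvtColor(s["frame"],cv2.COLOR_RGB2GRAY)
print("tip pred",proj(s,p+[.002,.0056,-.1405]),proj(s,p+[0,0,-.1405]),"cross",proj(s,[.581,-.0848,.03]))
print("\n".join(f"{194+i}:"+" ".join(f"{v:3d}" for v in r) for i,r in enumerate(g[194:216,240:266])))
E
```

```text
[ 0.57777718 -0.09047911  0.18700175]
tip pred [252.47704472 202.1629219 ] [253.21957825 201.11616552] cross [252.12830926 205.87152175]
194: 96  97  96  97  95  95  96  96  95  94  86  77  77  77  74  65  59  55  57  57  57  56  57  61  80  99
195: 97  97  97  95  96  96  95  96  95  95  93  82  76  76  73  65  57  54  55  57  57  58  57  69  99  99
196: 97  96  96  95  96  97  96  97  96  97  95  82  73  71  69  60  54  56  56  57  57  62  73  80  98  96
197: 98  97  96  97  96  96  96  96  97  97  96  92  71  55  53  52  56  55  56  56  60  78  97  98  97  88
198: 97  97  97  98  97  96  97  98  96  96  95  92  70  33  37  51  56  57  56  60  78  96  97  97  93  75
199: 99  97  97  97  96  97  97  97  97  96  96  92  70  38  39  50  56  57  55  68  98  96  96  95  84  85
200: 90  89  94  96  97  97  98  98  97  97  97  94  71  37  38  51  56  56  60  79  97  97  95  87  81 117
201: 62  64  77  88  91  97  97  99  98  98  97  94  71  36  38  51  56  55  67  95  96  95  86  79 116 136
202: 55  56  57  64  72  91  99  98  98  98  97  95  78  37  38  51  61  73  78  96  94  85  72 104
[... 712 characters left out ...]
  97  97  87  73 107 137 111  65  63  70  87 111 117
210: 53 108 139 134 123 116 105  86  75  83  89  93  96  98  91  76 105 137 124  76  68  69  84 111 118 117
211:102 140 138 137 140 150 148 129 106  96  83  76  84  89  78 102 139 121  84  68  69  81 105 118 118 118
212:140 138 137 142 145 152 150 149 149 146 131 105  87  75  89 127 133  92  68  68  78 105 118 119 118 119
213:128 135 144 152 153 152 149 149 149 151 152 149 131 114 131 135 108  65  69  76 100 118 118 118 119 123
214: 97 117 137 143 149 152 150 150 151 152 152 153 152 152 146 115  67  68  73  97 118 118 118 118 121 125
215: 93  92  92 110 130 140 143 151 153 154 153 154 153 148 124  64  68  71  89 111 118 118 118 118 118 119
```

```bash
python3 - <<'E'
from h import *
s=cap("side");o=robot.get_obs();print(o["tcp_pos"])
c=onz(s,251.8,205.6,.03)
for z in(.043,.0465,.05):
    t=onz(s,253.5,203.6,z);e=c-t;print(t,e,"tool",.344*e[0]+.939*e[1],.939*e[0]-.344*e[1])
E
```

```text
[ 0.57932958 -0.09068096  0.18898903]
[ 0.57607674 -0.08187981  0.043     ] [ 0.00615489 -0.00421322 -0.013     ] tool -0.0018389336342407984 0.007228786124884257
[ 0.57571584 -0.07783851  0.0465    ] [ 0.00651579 -0.00825453 -0.0165    ] tool -0.0055095681875394825 0.008957885257173422
[ 0.57535493 -0.0737972   0.05      ] [ 0.0068767  -0.01229583 -0.02      ] tool -0.009180202740838167 0.010686984389462587
```

>>> {"method": "send_rows", "body": {
  "deltas": [
    {"jaw": 0.2,"xyz": [-0.003,0.006,0.005],"roll": 0},
    {"jaw": 0.2,"xyz": [0,0,0.005],"roll": 0},
    {"jaw": 0.2,"xyz": [0,0,0.002],"roll": 0},
    {"jaw": 0.2,"xyz": [0,0,0],"roll": 0},
    {"jaw": 0.2,"xyz": [0,0,0],"roll": 0},
    {"jaw": 0.2,"xyz": [0,0,0],"roll": 0}
  ]
}}

```text
clock: 9.5
tcp_pos: [0.5839, -0.0955, 0.177]
eef_rot: [3.141, -0.0, 1.22]
force: [-0.1, -0.2, -2.5]
gripper_width: 0.025
grasp_force: 59.8
```

```bash
python3 - <<'E'
from h import *
G=np.mean([cv2.cvtColor(cap("side")["frame"],cv2.COLOR_RGB2GRAY) for _ in range(4)],0)
o=robot.get_obs();p=np.array(o["tcp_pos"]);print(p,o["force"])
print("\n".join(f"{198+i}:"+" ".join(f"{v:3.0f}" for v in r) for i,r in enumerate(G[198:212,244:262])))
E
```

```text
[ 0.58385487 -0.09551045  0.17681649] [-0.1472429   0.57069867 -1.96474713]
198: 97  96  97  98  96  88  52  45  44  56  56  56  60  79  96  97  97  96
199: 96  97  97  97  96  88  47  35  38  56  56  56  68  97  96  97  97  96
200: 97  97  98  98  98  89  48  36  40  56  56  56  68  96  97  98  97  97
201: 92  97  98  99  99  90  47  36  40  56  60  72  78  96  95  96  96  95
202: 72  91  99  99  98  90  50  36  40  56  68  97  97  97  97  96  94  85
203: 55  78  98  92  89  87  60  37  42  55  73  98  98  98  98  97  88  72
204: 49  84  94  81  66  72  68  50  50  60  86  99  98  96  95  89  74  97
205: 69  92  94  95  81  74  72  60  53  68  88  97  96  90  86  72  88 126
206: 92  95  99  98  98  97  80  51  65  66  76  82  83  88  78  85 126 129
207: 93 100 100  98  95  82  63  80  98  95  82  74  75  80  80 115 132 108
208: 84  93  97 100  93  67  81 100  98  97  98  97  86  78 115 132 109  61
209: 83  82  88  90  89  85 100 100  98  97  96  87  74 105 134 111  65  64
210:122 116 105  85  76  84  89  92  96  98  91  77 105 136 116  76  68  68
211:140 151 148 130 106  96  83  76  84  88  78 102 138 122  84  68  68  81
```

>>> {"method": "send_rows", "body": {
  "deltas": [
    {"jaw": 0.2,"xyz": [-0.0005,-0.0014,0.002],"roll": 0},
    {"jaw": 0.2,"xyz": [0,0,0.002],"roll": 0},
    {"jaw": 0.2,"xyz": [0,0,0.001],"roll": 0},
    {"jaw": 0.2,"xyz": [0,0,0],"roll": 0},
    {"jaw": 0.2,"xyz": [0,0,0],"roll": 0},
    {"jaw": 0.2,"xyz": [0,0,0],"roll": 0}
  ]
}}

```text
clock: 10.3
tcp_pos: [0.5825, -0.0956, 0.1721]
eef_rot: [3.141, -0.0, 1.22]
force: [-1.9, -0.5, 4.5]
gripper_width: 0.0251
grasp_force: 60.4
```

```bash
python3 - <<'E'
from h import *
F=[];C=[]
for _ in range(6): C.append(cv2.cvtColor(cap("side")["frame"],cv2.COLOR_RGB2GRAY));o=robot.get_obs();F.append(o["force"])
G=np.mean(C,0)
p=np.array(o["tcp_pos"]);print(p,np.mean(F,0))
print("\n".join(f"{199+i}:"+" ".join(f"{v:3.0f}" for v in r) for i,r in enumerate(G[199:211,244:262])))
E
```

```text
[ 0.58249303 -0.0955885   0.17205034] [-1.516344    0.22193455  5.30733308]
199: 96  96  97  97  96  91  66  49  46  51  56  56  60  78  96  97  97  96
200: 97  97  98  98  98  94  72  36  38  51  56  56  68  97  97  98  97  97
201: 91  97  98  99  99  94  72  36  37  50  56  60  78  96  96  96  96  95
202: 72  91  98  99  98  94  72  37  38  50  59  79  97  97  96  96  94  85
203: 55  78  99  92  89  89  72  36  36  48  73  98  98  98  98  97  87  72
204: 49  84  94  81  66  72  68  40  32  56  86  96  96  96  94  89  74  97
205: 69  92  94  94  81  74  69  45  37  69  87  91  91  91  86  72  87 126
206: 92  96  99  98  97  96  81  52  65  66  76  82  83  87  78  85 126 129
207: 93 100 100  98  96  82  63  81  98  94  83  73  75  80  80 115 132 107
208: 84  93  98  99  93  67  81  99  98  98  98  97  86  77 115 132 109  61
209: 83  82  88  90  89  85  99 100  98  98  96  87  74 105 134 110  66  63
210:122 116 105  86  75  84  89  92  97  98  91  76 104 135 116  76  68  68
```

Contact. The tip pixel is about (251.6,205.1) against the cross at (251.7,205.4). I'll lift 5 mm, shift 1.5 mm towards +y, lower again and recheck.

>>> {"method": "send_rows", "body": {
  "deltas": [
    {"jaw": 0.2,"xyz": [0,0,-0.005],"roll": 0},
    {"jaw": 0.2,"xyz": [0,0,0],"roll": 0},
    {"jaw": 0.2,"xyz": [0.0014,-0.0005,0],"roll": 0},
    {"jaw": 0.2,"xyz": [0,0,0],"roll": 0},
    {"jaw": 0.2,"xyz": [0,0,0.002],"roll": 0},
    {"jaw": 0.2,"xyz": [0,0,0.002],"roll": 0},
    {"jaw": 0.2,"xyz": [0,0,0],"roll": 0},
    {"jaw": 0.2,"xyz": [0,0,0],"roll": 0}
  ],
  "force": 80
}}

```text
clock: 11.4
tcp_pos: [0.5824, -0.0941, 0.173]
eef_rot: [3.141, -0.0, 1.22]
force: [-1.8, -0.7, 2.9]
gripper_width: 0.0246
grasp_force: 78.6
```

```bash
python3 - <<'E'
from h import *
F=[];C=[]
for _ in range(6): C.append(cv2.cvtColor(cap("side")["frame"],cv2.COLOR_RGB2GRAY));o=robot.get_obs();F.append(o["force"])
G=np.mean(C,0)
p=np.array(o["tcp_pos"]);print(p,np.mean(F,0))
print("\n".join(f"{199+i}:"+" ".join(f"{v:3.0f}" for v in r) for i,r in enumerate(G[199:209,244:262])))
E
```

```text
[ 0.58240915 -0.0940381   0.1728513 ] [-1.03716886  0.54753599  2.72601893]
199: 96  96  97  96  96  92  71  48  49  52  56  56  56  68  96  97  98  96
200: 96  97  97  98  98  94  72  28  33  50  56  56  60  78  97  98  97  96
201: 92  97  97  98  98  94  72  36  38  52  56  60  78  96  96  96  96  95
202: 72  90  99  98  98  94  72  36  40  56  60  79  97  97  97  96  93  84
203: 55  78  99  92  89  90  73  36  37  53  73  98  98  98  98  97  88  72
204: 49  84  94  81  66  72  68  34  34  56  87  99  98  95  95  90  74  97
205: 69  92  94  94  81  74  67  32  39  68  88  97  96  90  86  75  88 125
206: 92  96  99  98  97  96  81  51  65  66  76  82  83  87  78  85 126 129
207: 93 100 100  99  96  82  63  81  98  94  82  73  72  80  80 115 132 108
208: 84  93  97  99  92  67  81 100  98  97  98  96  81  77 116 132 109  61
```

The tip sits on the cross, so I'll press.

>>> {"method": "send_rows", "body": {
  "deltas": [
    {"jaw": 0.2,"xyz": [0,0,0.0014],"roll": 0},
    {"jaw": 0.2,"xyz": [0,0,0.0014],"roll": 0},
    {"jaw": 0.2,"xyz": [0,0,0.0014],"roll": 0},
    {"jaw": 0.2,"xyz": [0,0,0.0014],"roll": 0},
    {"jaw": 0.2,"xyz": [0,0,0.0014],"roll": 0},
    {"jaw": 0.2,"xyz": [0,0,0.0014],"roll": 0},
    {"jaw": 0.2,"xyz": [0,0,0.0014],"roll": 0},
    {"jaw": 0.2,"xyz": [0,0,0.0014],"roll": 0},
    {"jaw": 0.2,"xyz": [0,0,0],"roll": 0},
    {"jaw": 0.2,"xyz": [0,0,0],"roll": 0}
  ]
}}

```text
clock: 12.7
tcp_pos: [0.5826, -0.094, 0.1618]
eef_rot: [3.141, -0.0, 1.22]
force: [-1.3, 1.3, 5.1]
gripper_width: 0.0244
grasp_force: 79.3
```

```bash
python3 - <<'E'
from h import *
F=[];C=[]
for _ in range(4): C.append(cv2.cvtColor(cap("side")["frame"],cv2.COLOR_RGB2GRAY));o=robot.get_obs();F.append(o["force"])
G=np.mean(C,0)
p=np.array(o["tcp_pos"]);print(p,np.mean(F,0))
print("\n".join(f"{194+i}:"+" ".join(f"{v:3.0f}" for v in r) for i,r in enumerate(G[194:209,244:262])))
E
```

```text
[ 0.58257099 -0.09401048  0.16180746] [-1.21973514  0.42900631  5.37099686]
194: 96  95  95  94  83  77  79  78  76  69  60  55  56  56  56  57  56  57
195: 95  96  96  94  83  77  78  78  76  68  59  56  56  56  56  56  56  61
196: 95  96  96  94  83  77  78  78  76  67  58  56  56  56  56  56  60  79
197: 96  96  96  94  84  77  78  77  74  66  57  56  56  56  56  60  78  96
198: 97  96  97  96  87  76  77  77  73  66  57  56  56  56  61  79  97  96
199: 96  96  97  97  93  78  78  76  73  65  55  55  56  60  79  97  97  96
200: 97  97  97  98  96  86  74  73  70  61  54  56  60  78  97  98  97  96
201: 91  97  98  98  98  92  64  60  56  52  56  56  67  96  96  96  96  95
202: 72  90  98  99  98  93  65  38  38  51  51  60  78  97  96  96  93  85
203: 55  78  99  92  89  90  73  36  33  46  48  80  98  98  98  97  88  72
204: 49  84  94  80  66  72  68  34  34  50  72  96  96  95  94  89  74  96
205: 69  91  94  94  81  74  68  32  38  68  86  91  91  90  86  72  88 126
206: 92  95  98  98  98  96  80  52  64  66  74  81  83  87  78  85 126 129
207: 93 100 100  98  96  83  63  80  98  94  79  71  72  80  80 115 132 108
208: 84  94  98  99  92  67  81 100  98  97  98  96  81  77 115 132 109  61
```

>>> {"method": "send_rows", "body": {
  "deltas": [
    {"jaw": 0.2,"xyz": [0,0,0.0008],"roll": 0},
    {"jaw": 0.2,"xyz": [0,0,0.0008],"roll": 0},
    {"jaw": 0.2,"xyz": [0,0,0],"roll": 0},
    {"jaw": 0.2,"xyz": [0,0,0],"roll": 0}
  ]
}}

```text
clock: 13.3
tcp_pos: [0.5824, -0.094, 0.1598]
eef_rot: [3.142, -0.0, 1.22]
force: [-0.0, 0.0, 1.9]
gripper_width: 0.0246
grasp_force: 78.7
```

```bash
python3 - <<'E'
from h import *
F=[]
for _ in range(4): cap("side");o=robot.get_obs();F.append(o["force"])
print(o["tcp_pos"],np.mean(F,0))
E
```

```text
[ 0.58244661 -0.09402559  0.15990955] [0.01797275 0.4096254  2.07182148]
```

The force dropped through the snap, so it has fired. I'll lift and go back above the sleeve mouth.

>>> {"method": "send_rows", "body": {
  "deltas": [
    {"jaw": 0.2,"xyz": [0,0,-0.01],"roll": 0},
    {"jaw": 0.2,"xyz": [0,0,-0.03],"roll": 0},
    {"jaw": 0.2,"xyz": [0,0,-0.045],"roll": 0},
    {"jaw": 0.2,"xyz": [0,0,-0.045],"roll": 0},
    {"jaw": 0.2,"xyz": [0.028,-0.0094,0],"roll": 0},
    {"jaw": 0.2,"xyz": [0.028,-0.0094,0],"roll": 0},
    {"jaw": 0.2,"xyz": [0.028,-0.0094,0],"roll": 0},
    {"jaw": 0.2,"xyz": [0.028,-0.0094,0],"roll": 0},
    {"jaw": 0.2,"xyz": [0.028,-0.0094,0],"roll": 0},
    {"jaw": 0.2,"xyz": [0.028,-0.0094,0],"roll": 0},
    {"jaw": 0.2,"xyz": [0.028,-0.0094,0],"roll": 0},
    {"jaw": 0.2,"xyz": [0.028,-0.0094,0],"roll": 0}
  ]
}}

```text
clock: 14.7
tcp_pos: [0.5881, 0.1431, 0.2897]
eef_rot: [-3.141, 0.001, 1.22]
force: [0.1, -0.8, -2.0]
gripper_width: 0.0241
grasp_force: 79.7
```

```bash
python3 - <<'E'
from h import *
M=[];F=[]
for _ in range(10): s=cap("side");o=robot.get_obs();F.append(o["force"]);M.append(o["moment"])
p=np.array(o["tcp_pos"]);print(p,np.mean(F,0),np.mean(M,0))
G=cv2.cvtColor(s["frame"],cv2.COLOR_RGB2GRAY)
u=proj(s,p-[0,0,.1405]);print(u,proj(s,p+[.002,.006,-.1405]));x,y=u.astype(int)
print("\n".join(f"{y-8+i}:"+" ".join(f"{v:3.0f}" for v in r) for i,r in enumerate(G[y-8:y+8,x-8:x+8])),x-8)
E
```

```text
[0.58877134 0.14123962 0.28992982] [ 0.03052646  0.05620957 -2.67332145] [ 0.01330644  0.00324969 -0.00911522]
[241.67574158 226.93786064] [240.70193826 228.42750699]
218:129 129 126 120  93  77  79  78  76  71  65  57  58  58  58  59
219:129 128 127 122 104  84  79  77  75  70  64  60  58  59  58  58
220:129 128 127 127 124  99  74  75  74  67  70  92  84  62  59  59
221:129 129 127 128 128 111  78  65  67  66  91 130 120  71  65  66
222:129 130 128 128 130 127 106  48  53  77 120 130 124  93  76  81
223:129 128 128 128 130 131 118  36  35  79 130 130 131 124  97 106
224:129 129 128 129 131 132 117  38  41  80 131 130 131 131 130 132
225:129 128 128 130 131 131 118  37  40  79 130 131 131 131 131 132
226:130 128 128 130 131 132 118  38  41  80 130 131 131 130 131 132
227:130 128 129 131 131 133 118  37  41  80 131 131 131 130 131 133
228:131 129 130 131 133 132 119  54  49  83 130 131 131 130 132 133
229:131 129 130 132 132 133 126  98  92 107 131 133 131 132 132 132
230:131 129 130 132 133 133 133 132 133 132 131 132 131 131 132 132
231:130 129 132 133 133 133 132 133 133 133 132 133 132 131 132 131
232:131 130 131 132 133 133 132 133 133 133 133 132 131 131 132 132
233:130 131 132 133 133 134 133 133 132 133 133 132 131 132 132 131 233
```

The tip is where I expected it, just above the mouth. I'll lower it into the mouth.

>>> {"method": "send_rows", "body": {
  "deltas": [
    {"jaw": 0.2,"xyz": [0,0,0.03],"roll": 0},
    {"jaw": 0.2,"xyz": [0,0,0.015],"roll": 0},
    {"jaw": 0.2,"xyz": [0,0,0.01],"roll": 0},
    {"jaw": 0.2,"xyz": [0,0,0.003],"roll": 0},
    {"jaw": 0.2,"xyz": [0,0,0.003],"roll": 0},
    {"jaw": 0.2,"xyz": [0,0,0.003],"roll": 0},
    {"jaw": 0.2,"xyz": [0,0,0],"roll": 0}
  ],
  "force": 45
}}

```text
clock: 15.9
tcp_pos: [0.5889, 0.1425, 0.2262]
eef_rot: [3.141, -0.001, 1.22]
force: [-0.5, 1.0, -3.1]
gripper_width: 0.0245
grasp_force: 79.5
```

```bash
python3 - <<'E'
from h import *
M=[];F=[]
for _ in range(6): s=cap("side");o=robot.get_obs();F.append(o["force"]);M.append(o["moment"])
p=np.array(o["tcp_pos"]);print(p,np.mean(F,0),np.mean(M,0))
a=crop(s,190,140,100,150,4);cv2.imwrite("pics/m6.png",a)
G=cv2.cvtColor(s["frame"],cv2.COLOR_RGB2GRAY)
print("\n".join(f"{226+i}:"+" ".join(f"{v:3.0f}" for v in r) for i,r in enumerate(G[226:250,230:256])))
E
```

```text
[0.58882331 0.14231595 0.22622059] [-0.46885952  1.70584829 -2.36343298] [ 0.43776035  0.16330745 -0.00708385]
226:129 131 130 129 128 127 125 105  72  61  62  62  61  57  53  62  75  74  76  77  74  74  75  74  74  76
227:131 131 131 130 127 128 126 105  79  81  81  81  78  69  56  63  74  75  76  76  74  75  75  74  75  75
228:130 132 132 129 128 129 126 105  78  81  81  80  78  72  62  62  75  76  76  75  75  75  74  74  75  75
229:132 132 132 131 128 129 126 105  79  81  80  81  77  71  63  62  75  76  75  75  74  75  73  74  74  75
230:132 132 131 130 128 130 127 106  78  81  80  80  76  70  64  71  96  93  75  76  74  74  74  74  74  76
231:133 132 131 130 129 131 128 106  78  81  80  79  76  70  65  89 130 121  75  75  74  75  75  74  74  76
232:132 133 132 130 130 131 127 107  78  79  79  79  75  69  64  89 128 109  75  75  75  75  74  73  75  76
233:133 133 132 129 130 131 129 107  77  78  78  79  74  67  64  89 121  76  76  75  74  75  74  74  75  77
234:134 133 132 129 130 132 128 107  78  78  79  78  73  66  63  89 121  76  76  75  75  74  74  74  75  76
235:135 133 131 1
[... 902 characters left out ...]
  68  82  76  68  66  68  75  75  74  74  75  76  79
244:134 132 133 134 123  71  70  76  78  79  79  83  86  85  82  77  71  65  62  75  74  73  75  81  96 103
245:132 132 132 128 114  65  71  77  80  81  80  80  80  76  72  66  61  56  57  75  74  74  74  91 129 126
246:132 129 124 112  95  68  73  78  80  81  81  81  79  75  71  66  59  55  60  74  75  74  80 105 129 126
247:132 128 114 109  84  70  75  78  79  80  81  80  77  73  68  64  57  54  67  74  74  74  91 130 129 127
248:130 124 117 106  68  71  76  78  81  80  80  80  75  72  67  63  56  54  70  74  74  79 106 130 128 126
249:123 116 112  99  65  73  76  79  80  80  80  79  75  71  66  61  56  57  74  74  78 105 130 129 128 126
```

The plunger is inside the mouth, at the lower wall. I'll swing back towards the lean in two halves.

>>> {"method": "send_rows", "body": {
  "deltas": [
    {"jaw": 0.2,"xyz": [-0.0098,0,0.0023],"roll": 0},
    {"jaw": 0.2,"xyz": [-0.0098,0,0.0023],"roll": 0},
    {"jaw": 0.2,"xyz": [-0.0098,0,0.0023],"roll": 0},
    {"jaw": 0.2,"xyz": [-0.0098,0,0.0023],"roll": 0},
    {"jaw": 0.2,"xyz": [0,0,0],"roll": 0}
  ],
  "force": 45
}}

```text
clock: 16.7
tcp_pos: [0.5748, 0.104, 0.2165]
eef_rot: [-3.141, 0.0, 1.219]
force: [-0.6, 2.5, -0.2]
gripper_width: 0.0245
grasp_force: 81.8
```

```bash
cat > chk.py <<'E'
from h import *
M=[];F=[]
for _ in range(4): s=cap("side");o=robot.get_obs();F.append(o["force"]);M.append(o["moment"])
p=np.array(o["tcp_pos"]);print(p,np.mean(F,0).round(2),np.mean(M,0).round(3),o["grasp_force"])
G=cv2.cvtColor(s["frame"],cv2.COLOR_RGB2GRAY)
print("\n".join(f"{224+i}:"+" ".join(f"{v:3.0f}" for v in r) for i,r in enumerate(G[224:250,232:256])))
E
python3 chk.py
```

```text
[0.57515994 0.104948   0.21665394] [-1.01  1.53 -0.02] [0.408 0.154 0.044] 81.69367790222168
224:129 128 128 126 127 129 130 127 108  92  98  98  96  92  83  77  86 106 129 122  91  73  68  68
225:130 128 127 127 129 129 130 127 106  94  98  97  96  90  81  79 107 131 128 126 107  73  73  75
226:130 129 127 127 129 130 131 124  96  96  97  96  95  89  79  81 116 130 129 119  75  75  74  75
227:131 130 127 127 130 129 131 122  91  97  98  95  94  88  77  79 116 130 125 108  75  74  74  76
228:131 130 127 128 130 131 131 123  90  96  97  95  93  86  74  79 121 130 121  96  91  75  74  75
229:132 130 127 129 130 131 130 122  87  96  97  95  92  83  73  85 130 130 127 129 119  74  74  75
230:131 129 127 130 131 132 130 118  89  96  96  93  90  81  73  91 130 129 128 129 122  90  74  75
231:131 129 128 131 132 132 128 109  91  97  95  93  88  79  72  93 130 129 128 129 128 117  73  75
232:131 130 129 130 131 132 128 107  93  96  95  92  86  76  74 106 130 129 128 129 124 106  75  75
233:132 129 130 131 132 132 126 100  94  95  93  91  85  75  77 116 131 129 125 115 106  74  75  76
234:131
[... 892 characters left out ...]

243:132 133 124  81  68  75  78  84  84  75  64  65  79  74  68  66  69  74  74  74  74  74  76  89
244:132 134 122  71  70  76  78  79  79  82  84  85  82  77  73  68  64  74  74  73  75  74  80 102
245:131 128 114  64  72  77  79  81  80  80  79  75  71  67  61  56  57  75  74  73  74  75  90 125
246:124 112  94  67  73  78  78  80  81  80  79  75  70  65  60  54  59  74  73  74  74  80 105 127
247:115 109  84  70  75  77  80  80  80  80  77  73  68  63  57  54  67  75  73  74  81 105 129 126
248:116 105  68  70  76  78  80  80  80  79  76  71  68  63  57  57  69  74  73  79 105 130 128 127
249:111  98  64  73  76  79  80  80  80  78  74  70  67  61  57  63  74  74  79 104 130 129 128 127
```

>>> {"method": "send_rows", "body": {
  "deltas": [
    {"jaw": 0.2,"xyz": [-0.009,0,0.0045],"roll": 0},
    {"jaw": 0.2,"xyz": [-0.009,0,0.0045],"roll": 0},
    {"jaw": 0.2,"xyz": [-0.009,0,0.0045],"roll": 0},
    {"jaw": 0.2,"xyz": [-0.009,0,0.0045],"roll": 0},
    {"jaw": 0.2,"xyz": [0,0,0],"roll": 0}
  ]
}}

```text
clock: 17.4
tcp_pos: [0.5622, 0.0704, 0.1978]
eef_rot: [-3.141, 0.001, 1.219]
force: [0.1, 4.6, -1.2]
gripper_width: 0.0243
grasp_force: 83.2
```

```bash
python3 chk.py
```

```text
[0.5625884  0.07128541 0.1984741 ] [-0.25  3.17 -1.97] [0.672 0.046 0.083] 83.33657026290894
224:128 128 127 125 127 128 130 129 128 126 120 100 107 110 109 107  96  85  89 127 128 126 119 112
225:129 128 126 126 127 129 130 130 129 126 111 101 109 110 109 104  92  83  95 128 128 126 127 122
226:130 128 126 127 128 129 130 130 128 125 108 105 110 110 107 101  89  82 104 128 128 127 127 129
227:131 128 126 127 129 130 131 130 128 123  98 107 110 109 106  97  85  85 118 128 128 127 126 129
228:130 129 127 127 129 131 130 130 127 120 101 109 110 108 105  94  82  89 127 128 127 127 127 126
229:131 129 127 128 129 130 131 130 126 112 102 109 109 107 102  89  80  92 127 128 127 127 124 107
230:130 129 127 128 130 131 131 130 126 110 105 109 108 104  98  85  79 104 127 129 127 123 106  75
231:130 128 127 129 130 131 131 130 124  99 107 108 106 102  94  82  81 118 127 129 124 105  73  75
232:131 129 128 130 131 131 131 130 124 101 107 108 104 100  91  78  85 128 128 128 118  74  74  75
233:130 128 128 130 130 131 131 131 124  99 107 107 103  98  86  79  98 128 127 128 117  73  75  75
234:130
[... 892 characters left out ...]

243:131 133 123  80  68  74  78  83  84  76  66  65  78  74  72  71  78  74  73  73  74  75  74  78
244:132 133 122  70  70  75  77  79  78  82  86  85  81  77  73  67  67  75  73  73  74  75  75  89
245:130 127 113  64  71  76  79  80  81  80  80  75  71  67  61  58  64  75  73  74  74  75  79 103
246:123 112  94  68  73  76  78  79  80  80  78  74  69  65  59  54  60  74  73  74  74  80 104 126
247:114 108  83  68  75  77  78  79  80  79  77  73  69  64  57  58  79  75  73  79  97 105 128 126
248:116 106  67  69  76  77  78  80  80  79  76  71  67  61  56  66  92  74  78 102 129 129 127 126
249:111  97  64  72  76  78  79  80  79  78  74  71  65  60  57  62  74  73  89 127 129 129 127 125
```

>>> {"method": "send_rows", "body": {
  "deltas": [
    {"jaw": 0.2,"xyz": [0.004,0,0],"roll": 0},
    {"jaw": 0.2,"xyz": [0.0058,0,0.0078],"roll": 0},
    {"jaw": 0.2,"xyz": [0.0058,0,0.0078],"roll": 0},
    {"jaw": 0.2,"xyz": [0.0058,0,0.0078],"roll": 0},
    {"jaw": 0.2,"xyz": [0,0,0],"roll": 0}
  ]
}}

```text
clock: 18.1
tcp_pos: [0.5696, 0.0925, 0.1752]
eef_rot: [-3.14, -0.001, 1.219]
force: [-3.7, 7.5, -2.9]
gripper_width: 0.024
grasp_force: 83.0
```

```bash
python3 chk.py
```

```text
[0.5693668  0.09308018 0.17472069] [-3.46  6.36  0.59] [1.521 0.753 0.312] 82.87659645080566
224:127 128 127 125 127 129 129 124 104  93  77  61  48  49  50  48  44  40  36  50  74  73  68  68
225:129 127 127 126 127 129 130 124 101  98 103  90  74  72  66  62  42  38  39  56  73  73  74  74
226:130 128 126 126 128 129 130 127 113 108 100 105 112 109 100  92  66  66  65  69  72  74  74  75
227:130 129 126 126 129 130 131 130 128 120  82  86 100 101 107 104  98  92  86  83  82  74  74  76
228:131 129 126 128 129 130 131 129 128 118  86  73  79  86  96  91  85  84  86  84  94  73  74  74
229:130 128 127 129 129 131 131 130 124 107 103 105 109 109 102  70  68  93 113 105  74  74  74  75
230:130 129 127 129 130 131 131 130 122  96 107 112 111 110 105  92  87 112 127 118  74  74  74  75
231:130 129 127 129 131 132 131 131 123  99 109 113 112 112 102  90  88 117 127 118  74  73  74  75
232:130 129 128 130 131 131 131 129 120  99 110 113 113 110  98  87  95 128 127 122  89  73  74  75
233:131 127 128 129 131 132 131 126 107 105 111 113 112 107  92  81 100 128 127 128 120  89  74  75
234:130
[... 892 characters left out ...]

243:130 133 124  81  68  74  77  84  85  89  92  87  83  67  56  69  86 107  74  73  73  75  75  79
244:132 133 122  70  69  75  77  79  78  82  85  85  82  76  73  68  66  74  74  73  74  74  75  89
245:131 127 114  64  71  76  78  80  79  80  79  75  71  66  61  57  64  75  74  73  74  75  80 102
246:124 111  94  67  73  77  79  79  80  80  79  74  70  65  60  54  59  74  73  73  74  75  89 126
247:114 109  84  70  75  77  79  79  80  79  76  72  69  64  58  54  67  75  73  73  74  80 103 126
248:115 105  67  70  76  78  79  80  80  78  76  71  68  61  56  52  69  74  74  73  75  90 127 126
249:111  98  65  72  76  78  80  79  80  78  75  70  66  60  55  55  74  73  73  73  80 104 127 126
```

>>> {"method": "send_rows", "body": {
  "deltas": [
    {"jaw": 0.2,"xyz": [0.0015,-0.001,0],"roll": 0},
    {"jaw": 0.2,"xyz": [0.0055,0,0.0075],"roll": 0},
    {"jaw": 0.2,"xyz": [0.0055,0,0.0075],"roll": 0},
    {"jaw": 0.2,"xyz": [0.0055,0,0.0075],"roll": 0},
    {"jaw": 0.2,"xyz": [0.0045,0,0.0065],"roll": 0},
    {"jaw": 0.2,"xyz": [0,0,0],"roll": 0}
  ]
}}

```text
clock: 18.9
tcp_pos: [0.5764, 0.115, 0.1446]
eef_rot: [-3.139, -0.001, 1.22]
force: [-2.1, 9.0, -3.0]
gripper_width: 0.0245
grasp_force: 83.1
```

```bash
python3 chk.py | head -1
```

```text
[0.57636601 0.11489905 0.14473522] [-2.32  9.04 -3.27] [1.792 0.515 0.227] 83.15276741981506
```

>>> {"method": "send_rows", "body": {
  "deltas": [
    {"jaw": 1,"xyz": [0,0,0],"roll": 0},
    {"jaw": 1,"xyz": [0,0,0],"roll": 0},
    {"jaw": 1,"xyz": [0,0,0],"roll": 0},
    {"jaw": 1,"xyz": [0,0,0],"roll": 0},
    {"jaw": 1,"xyz": [0,0,0],"roll": 0},
    {"jaw": 1,"xyz": [0,0,0],"roll": 0},
    {"jaw": 1,"xyz": [0,0,-0.03],"roll": 0},
    {"jaw": 1,"xyz": [0,0,-0.04],"roll": 0},
    {"jaw": 1,"xyz": [0,0,-0.04],"roll": 0},
    {"jaw": 1,"xyz": [-0.04,0,-0.03],"roll": 0},
    {"jaw": 1,"xyz": [-0.04,0,-0.02],"roll": 0},
    {"jaw": 1,"xyz": [0,0,0],"roll": 0}
  ]
}}

```text
clock: 20.3
tcp_pos: [0.5496, 0.035, 0.3098]
eef_rot: [3.136, -0.001, 1.217]
force: [-0.2, 0.4, 0.7]
gripper_width: 0.0853
grasp_force: 0.0
```

```bash
python3 - <<'E'
from h import *
o=robot.get_obs();print(o["tcp_pos"],o["force"])
s=cap("side");a=crop(s,190,180,100,120,5)
b=cv2.imread("pics/side0.png")[180:300,190:290];b=cv2.resize(b,None,fx=5,fy=5,interpolation=cv2.INTER_CUBIC)
c=np.hstack([b,a])[:,:];c=cv2.resize(c,(800,480));cv2.imwrite("pics/m9.png",c)
d=cv2.absdiff(s["frame"],cv2.imread("pics/side0.png")[:,:,::-1]).max(2)
print(d[210:290,215:265].max(),np.argwhere(d[205:290,215:265]>25).shape)
E
```

```text
[0.54964115 0.03495748 0.30980319] [-0.23488736  0.41442512  0.72635265]
33 (1, 2)
```

View pics/m9.png

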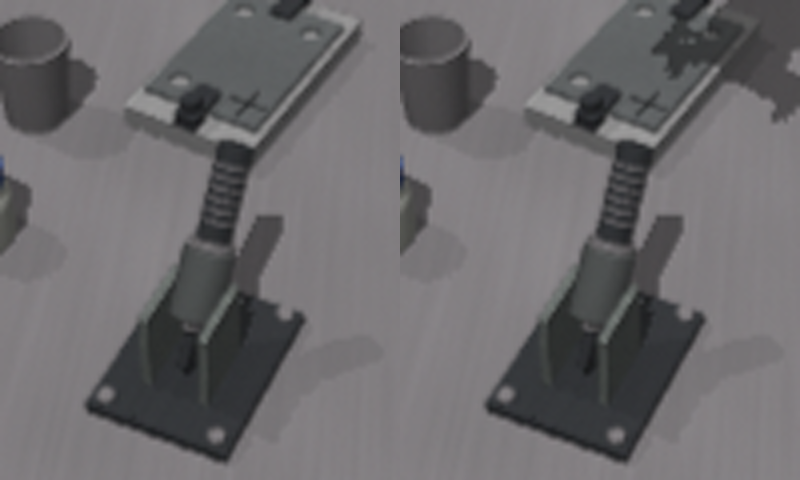

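The rest and punch look the same before (left) and after (right), with only one pixel differing by more than 25, so the punch is home. I'll hand in.

```bash
python3 -c "
from plant import robot
print(robot.finish_job())"
```

```text
the job is handed in; nothing more can be done
None
```

The job is handed in with no verdict returned: by the force readings and camera images, the punch fired once on the cross and is back home in the leaning rest, with no sign of a bystander being touched.

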